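# Index the parts carousel and load the capacitor

### The job

Turn the wheel of the parts carousel the shorter way round (closed fingertips fit into its round finger cup) until the drop pin falls into the wheel's catch and locks it: feel for this and stop gently there, without forcing the wheel against the pin or running past it. Then pick up the tallest of the three black round capacitors and set it down gently, standing upright, in the carousel's empty square pocket, and let go. Leave the other things on the bench where they are.

Things in the scene. Friction and masses are not known exactly. Their poses are not given: they have to be found in the camera images.
- base: Fixed round black base of the parts carousel, 224 mm across; origin under its middle, on the wheel's upright axis. +x points to the aluminium lock tower: its guide block, 36 mm wide, stands over the wheel's rim 80 to 110 mm from the axis, 52 to 74 mm above the bench; its column reaches out to 132 mm.
- wheel (a joint): Angle of the carousel wheel in its base, rad, counter-clockwise from above positive. It turns endlessly, without stops; the value is not wrapped and starts between 0.75 and 5.53. Nominal lock position: 0 and just as well 2 pi. Drag about 0.1 N m. The true lock angle lies up to 0.17 rad either side of it: turn slowly on until the pin drops and the wheel stops.
- cup (a point): Centre of the floor, 30 mm above the bench, of the round black finger cup on the wheel, 53 mm from the wheel's axis: open top, 50 mm wide inside, 20 mm deep, wall 4 mm. Closed fingertips put into it push on its wall and carry the wheel round. Fixed to the wheel; its direction from the axis in the base's frame is the joint value + 2.094 rad.
- pocket (a point): Centre of the inner floor of the empty square pocket on the wheel, 32 mm above the bench, 58 mm from the wheel's axis, opposite the catch (direction in the base's frame: joint value + pi). Inside 36 by 36 mm, walls 2 mm thick, rim 43 mm above the bench; the sides run radially and tangentially. The other four pockets are filled, with contents up to 58 mm above the bench.
- catch_nominal (a point): Nominal place of the catch on top of the wheel's aluminium rim, 95 mm from the axis, 42 mm above the bench; under the pin at joint value 0. The catch, a slot in the rim 16 mm wide and 12 mm deep, is set by hand, to within 0.17 rad of it. Locked, the wheel has some 5 mm of play at the rim. The pin must not be loaded with more than 15 N by the wheel (about 28 N at the cup).
- lockpin_top (a point): Centre of the top of the loose steel drop pin in the lock tower (12 mm rod, 22 mm head, 66 mm long, about 0.12 kg, falls by its weight). 108 mm above the bench while its foot rides on the wheel's rim, 96 mm when it has dropped into the catch.
- cap_mid (a point): Middle (half-way up) of the tall capacitor to be loaded: loose black round can with an aluminium top, 25 mm in diameter, 48 mm high, about 35 g, standing on the bench. z is its own upright axis.
- cap_small_mid (a point): Middle of a small capacitor, black can 16 mm in diameter, 30 mm high. Bystander, leave alone.
- cap_squat_mid (a point): Middle of a squat capacitor, black can 40 mm in diameter, 24 mm high. Bystander, leave alone.
- jar: Glass jar with steel lid, 64 mm wide, 85 mm high; origin at the middle of its underside. Bystander.
- driver: Screwdriver about 180 mm long lying along its x axis. Bystander.
- spool: Metal wire spool 60 mm wide, 40 mm high, standing; origin under its middle. Bystander.
- heatsink: Finned aluminium heatsink 50 by 40 mm, 30 mm high; origin under its middle. Bystander.
- pliers: Pliers lying along x, about 160 mm long, 13 mm high. Bystander.

How it is judged (in metres and radians):
On the way, in this order (a step that is already met when the one before it is completed fails the run):
1. The wheel is at its lock position and the drop pin has fallen into the catch ((value of joint wheel between -0.28 and 0.28 rad or value of joint wheel between 6.003 and 6.563 rad) and z of lockpin_top in the frame of base below 0.1 m), for 0.2 s.
2. The tall capacitor stands in the empty pocket, the wheel still locked (all of step 1 and horizontal distance between cap_mid and pocket below 0.012 m and angle between cap_mid's own z axis and vertical below 0.15 rad and z of cap_mid in the frame of pocket between 0.015 and 0.027 m), for 0.2 s.
At the end, for the whole second after the job is handed in: The wheel is locked within 0.28 rad of nominal, drop pin down (top under 100 mm above the bench); the tall capacitor stands in the empty pocket, middle within 12 mm of its centre and 15 to 27 mm above its floor, upright within 0.15 rad, let go; capacitor and wheel at rest (all of step 2 and contact force between the fingers and cap below 0.1 N and linear speed of cap below 0.02 m/s and velocity of joint wheel between -0.05 and 0.05 rad/s); the robot touches nothing.
It fails at once if The wheel is turned the long way round (it passes the position opposite the lock position after having been turned more than about half a radian; either way is good within 0.4 rad of a half turn) (value of joint wheel between 3.0416 and 3.2416 rad and distance of cup from where it was at the start of the episode above 0.0262 m).
It fails at once if The wheel runs on past the lock position by more than half a radian (value of joint wheel below -0.5 rad or value of joint wheel above 6.783 rad).
It fails at once if The wheel is forced against the drop pin with more than 15 N (contact force between lockpin and wheel above 15 N).
It fails at once if The capacitor is pressed into the carousel with more than 28 N (contact force between cap and wheel above 28 N).
It fails at once if A bystander is moved by more than 20 mm (distance of any of cap_small_mid, cap_squat_mid, jar, driver, spool, heatsink, pliers from where it was at the start of the episode above 0.02 m).
It also fails if it takes over 67 s, if anything falls off the work surface, if the arm or the gripper's body presses on something with over 40 N, if the wrist force passes 120 N, or if a joint passes its speed limit or range.

### The arm

A 6-joint arm with a two-finger parallel gripper is mounted at the origin on the work surface. World frame = base frame: x ahead of the robot, y to its left, z up, the work surface at z = 0. Lengths are in mm, angles in rad, forces in N, time in s.
With the tool pointing down it reaches from about 350 to 775 mm from the base axis. Payload 7.3 kg.
Tool frame: the origin (TCP) lies between the finger pads; the fingertips stand 25 mm ahead of it and the grasp point (between the pads) lies 6 mm ahead of it; z points along the fingers, y is the line along which they close (so a half turn about z gives the same grasp; the last joint's range is limited). The gripper opens to 92 mm and grips with 3 to 60 N. Pads are 19 mm wide; open, the fingers measure 130 mm over their backs; the gripper's body (75 mm by 190 mm) begins 47 mm behind the grasp point.
Start: joints at [1.101, 0.342, 1.524, -0, 1.275, -0.146], TCP at [167.025, 497.74, 251.741] pointing down, gripper open.
Joint ranges: [-2.53, 2.53], [-0.77, 2.02], [0.04, 2.7], [-1, 4.14], [0.28, 2.66], [-3.11, 3.11]. Speed limits (rad/s): [2.57, 2.57, 3.14, 3.14, 3.14, 3.14].

### API

Orientations are given as [roll, pitch, yaw] about the fixed x, y, z axes, in that order (R = Rz(yaw) Ry(pitch) Rx(roll)).
In Python, from plant import bot gives the robot as it stands.
- The arm moves only by the tool play_rows, never from a script. Its argument "commands" is a list of rows, each an object of numbers: "x", "y", "z": the shift along the tool's x, y, z in m; "twist": the turn about the tool's z in degrees. In form: [{"x": .., "y": .., "z": .., "twist": ..}, ...]. A call has exactly 8 rows; each row is the pose to reach, as a shift and turn from the pose commanded when the call began, along the tool's axes at that moment; what a row does not reach only later rows make up. A row lasts 1/10 s, in which the tool goes at most 50 mm and 8.59 degrees, less where a joint would pass 70% of its speed; a pose out of reach is approached as far as the arm can. A call with a gripper value outside its range is refused whole. "jaw" is the closure, from 0 (fully open) to 1 (shut), set as the call begins (left out, the last holds). The fingers move at their own pace and stop on an object; the grip force is fixed at half the most. Time passes only in rows, so rows that repeat a pose let the fingers close, or fill a call up. It gives the time, the measured TCP pose, the force, the opening and the grip force at its end, in the units of the state.
- bot.get_obs(): the state, without advancing time (a new reading comes with each control period).
- bot.capture(name): name is "side" or "top" or "wrist"; returns a dict with "pixels" (480x640x3 uint8, red, green, blue), "fx", "fy", "cx", "cy" (pixels), "eye" and "rotation" of the camera in the world. Camera axes: x right, y down, z forward; pixel columns grow to the right and rows downward; lengths in mm; the calibration is good to about 2 mm. A picture is of the moment at which its call begins. There is no depth.
- bot.close_job(): hands the job in; it is judged then, once.
The state is a dict: "time": time; "joint_positions": joint angles; "dq": joint speeds; "tau": joint torques, N m; "tool_pos": TCP position; "tcp_rot": TCP orientation; "contact_force": force on the tool from outside, world axes, zero at the start; "moment": the same for the moment, N m; "grip_width": finger opening in mm; "finger_force": force on a finger pad.
Only numpy, scipy, OpenCV 4.12 (cv2) and the standard library are available. Lean on these libraries where they do the work, as an engineer would, in place of code of your own. Each camera call takes 0.05 s, during which the arm holds its last target. There are 200 camera calls.

## Working session

There is one attempt and no reset: what is moved stays moved. The work goes in short steps, Python scripts to look and compute and a tool call to move; the robot and the scene stay as the last step left them, time stands still between calls to the robot, and variables do not carry over. Pictures are saved under pics/ and viewed, at most 10 in all, crops included, and the job is handed in when it is done.

Besides the shell and the picture viewer there is one more tool, called after ">>>" as name([rows], argument=value, ...), one row to a line, values as JSON. play_rows: Moves the arm, as the interface text tells. Its arguments: {"type":"object","properties":{"commands":{"type":"array"},"jaw":{"type":"number"}},"required":["commands"]}

```bash
mkdir -p pics; ls; python3 - <<'E'
from plant import bot
import cv2,numpy as np,pickle
o=bot.get_obs(); print(o)
for n in("top","side"):
    c=bot.capture(n); cv2.imwrite(f"pics/{n}0.png",c["pixels"][:,:,::-1]); pickle.dump(c,open(f"{n}0.pkl","wb"))
    print(n,c["fx"],c["fy"],c["cx"],c["cy"],c["eye"],np.round(c["rotation"],3).tolist())
E
```

```text
pics
{'time': 0.0, 'joint_positions': array([ 1.10098461e+00,  3.42731034e-01,  1.52499067e+00, -1.52975555e-05,
        1.27540782e+00, -1.45986382e-01]), 'dq': array([ 2.65611714e-03,  1.00230264e-03, -1.15474456e-04, -8.39166874e-05,
       -2.80250759e-04,  9.17744989e-04]), 'tau': array([-2.39811925e-03, -4.31228864e+01, -2.44219065e+01,  7.13649415e-02,
        5.60801569e-02, -1.45911349e-04]), 'tool_pos': array([166.86376397, 497.39611339, 251.04981901]), 'tcp_rot': array([-3.14007001e+00, -2.09092906e-04,  2.81777163e+00]), 'contact_force': array([ 0.13579005,  0.02347704, -1.64192509]), 'moment': array([-0.02073763, -0.00488289, -0.00419368]), 'finger_force': 0.0, 'grip_width': 91.96378320979278}
top 577.4995148678253 577.4995148678253 324.32515111834647 237.03505224423742 [ 268.04313959   26.45676938 1697.42465102] [-2.956, -0.014, -1.544]
side 498.9098053196649 498.9098053196649 326.49870541958205 237.4218739682263 [252.71137235 730.90307286 913.49196843] [-2.372, -0.001, -2.709]
```

View pics/top0.png

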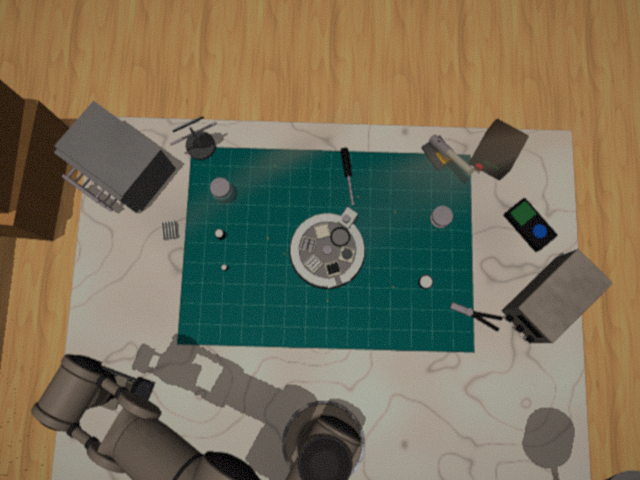

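View pics/side0.png

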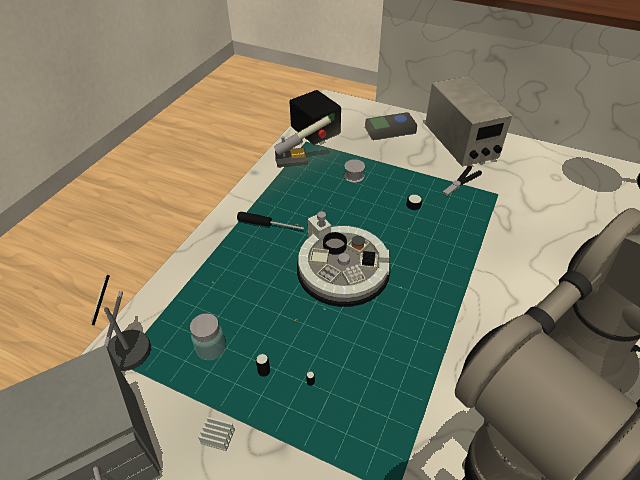

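```bash
cat > h.py <<'E'
import numpy as np,cv2,pickle
from scipy.spatial.transform import Rotation as R
def ray(c,u,v):
    M=R.from_euler('xyz',c["rotation"]).as_matrix() if np.size(c["rotation"])==3 else np.array(c["rotation"])
    return np.array(c["eye"]),M@np.array([(u-c["cx"])/c["fx"],(v-c["cy"])/c["fy"],1.])
def onz(c,u,v,z):
    e,d=ray(c,u,v); return e+d*(z-e[2])/d[2]
def proj(c,p):
    M=R.from_euler('xyz',c["rotation"]).as_matrix(); q=M.T@(np.array(p)-c["eye"]); return c["fx"]*q[0]/q[2]+c["cx"],c["fy"]*q[1]/q[2]+c["cy"]
def load(n): return pickle.load(open(n+".pkl","rb"))
E
python3 - <<'E'
from h import *
t=load("top0");s=load("side0")
for n,p in dict(car=(327,250),tower=(348,216),cup=(340,237),tall=(220,233),small=(224,267),squat=(426,282),jar=(221,188),spool=(442,216),hs=(170,230)).items():
    q=onz(t,*p,40); print(n,q.round(),np.round(proj(s,q)))
a=cv2.resize(t["pixels"][205:295,282:372],(600,600),interpolation=cv2.INTER_CUBIC)[:,:,::-1]
b=cv2.resize(s["pixels"][205:310,290:400],None,fx=5.5,fy=5.5,interpolation=cv2.INTER_CUBIC)[:,:,::-1]
cv2.imwrite("pics/topc.png",a);cv2.imwrite("pics/sidec.png",b)
E
```

```text
car [541.   3.  40.] [345. 257.]
tower [644. -56.  40.] [316. 228.]
cup [581. -34.  40.] [336. 242.]
tall [582. 317.  40.] [263. 358.]
small [483. 299.  40.] [312. 370.]
squat [ 456. -285.   40.] [417. 194.]
jar [718. 322.  40.] [204. 336.]
spool [ 652. -333.   40.] [356. 165.]
hs [587. 463.  40.] [220. 423.]
```

View pics/topc.png

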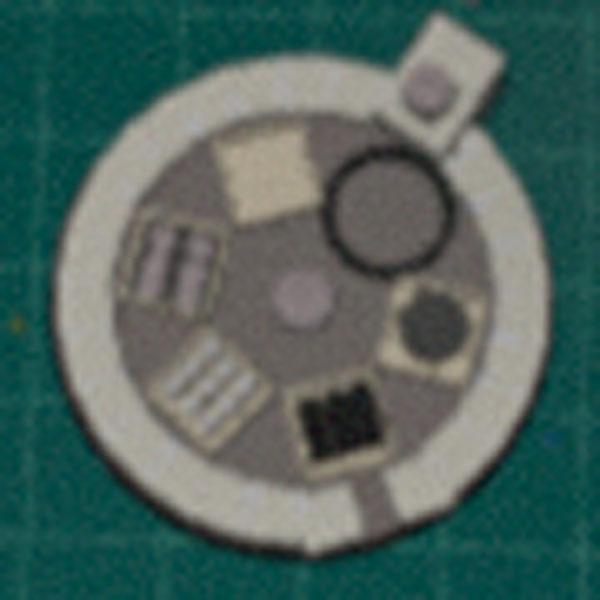

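```bash
python3 - <<'E'
from h import *
t=load("top0");s=load("side0")
C=lambda x,y:(282+(x+.5)/6.6667-.5,205+(y+.5)/6.6667-.5)
# hub/base: fit circle to non-green region, outer rim
im=cv2.resize(t["pixels"],None,fx=4,fy=4,interpolation=cv2.INTER_CUBIC)
hsv=cv2.cvtColor(im,cv2.COLOR_RGB2HSV)
m=((hsv[...,1]<70)&(hsv[...,2]>140)).astype(np.uint8)
x0,y0=285*4,205*4
m[:y0]=0;m[294*4:]=0;m[:,:x0]=0;m[:,370*4:]=0
cs=max(cv2.findContours(m,0,cv2.CHAIN_APPROX_NONE)[0],key=cv2.contourArea)[:,0]
P=np.array([onz(t,(x+.5)/4-.5,(y+.5)/4-.5,42)[:2] for x,y in cs])
from scipy.optimize import least_squares
f=least_squares(lambda p:np.hypot(*(P-p[:2]).T)-p[2],[541,3,110],loss='soft_l1',f_scale=1.5)
print("rim",f.x,len(P)); c=f.x[:2]
A=lambda p:np.degrees(np.arctan2(p[1]-c[1],p[0]-c[0]))
for n,p,z in[("hub",(303,299),45),("cup",(390,212),50),("pocket",(268,173),38),("pin",(430,90),108),("slotout",(382,525),42),("slotin",(370,478),42),("towertop",(445,78),74)]:
    q=onz(t,*C(*p),z)[:2];print(n,q,np.hypot(*(q-c)),A(q))
# bystander/cap blobs in side view: dark can below light top
for n,(u,v) in dict(tall=(220,233),small=(224,267)).items():
    w=hsv[(v-9)*4:(v+9)*4,(u-9)*4:(u+9)*4]
    for nm,mm in(("light",(w[...,1]<90)&(w[...,2]>130)),("dark",(w[...,2]<60))):
        ys,xs=np.nonzero(mm); 
        if len(xs): print(n,nm,len(xs)/16,onz(t,u-9+xs.mean()/4-.4,v-9+ys.mean()/4-.4,48 if n=='tall' else 30)[:2])
b=cv2.resize(s["pixels"][335:395,240:330],None,fx=8,fy=8,interpolation=cv2.INTER_CUBIC)[:,:,::-1]
cv2.imwrite("pics/caps.png",b)
E
```

```text
rim [543.85355448   1.76216317 104.38764391] 1099
hub [541.80788041   3.4472891 ] 2.6503644632835686 140.51997791596807
cup [580.48298378 -33.36824132] 50.75293499159697 -43.80329564940294
pocket [598.60702686  20.19582148] 57.77319877114827 18.606653847836625
pin [622.47276265 -47.02160582] 92.52478592298077 -31.81989112730281
slotout [444.59284812 -33.23367033] 105.24920992119335 -160.57914226304115
slotin [464.79808545 -27.59180656] 84.32925187788989 -159.6296092214743
towertop [635.55802547 -54.97079752] 107.8347756025832 -31.743002319333513
tall light 37.375 [581.27082253 319.8656447 ]
tall dark 48.875 [572.3264236  306.86063344]
small light 14.625 [484.49073101 302.54304871]
small dark 14.125 [480.51130552 292.29838331]
```

View pics/caps.png

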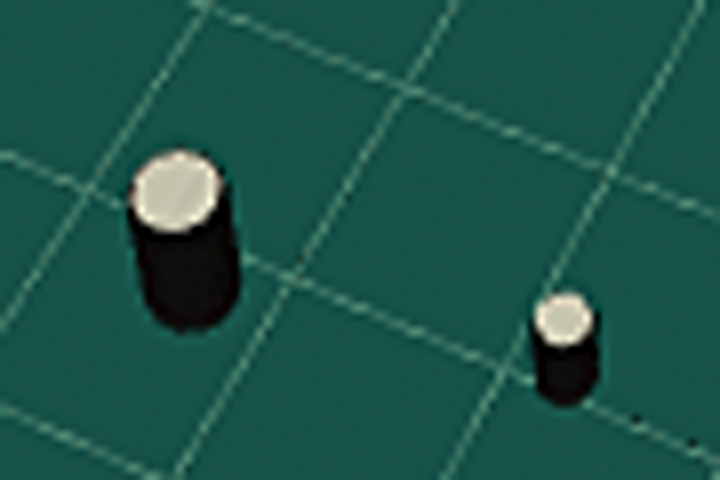

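View pics/sidec.png

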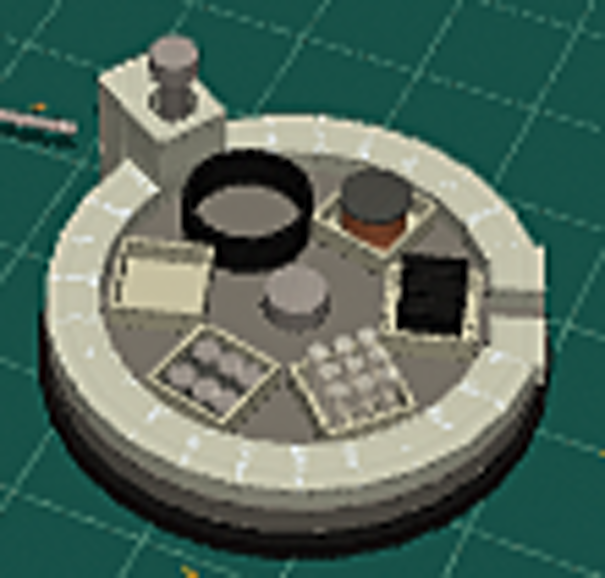

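```bash
cat >> h.py <<'E'
def tri(c1,p1,c2,p2):
    A=np.zeros((3,3));b=np.zeros(3);L=[]
    for c,p in((c1,p1),(c2,p2)):
        e,d=ray(c,*p);d=d/np.linalg.norm(d);Q=np.eye(3)-np.outer(d,d);A+=Q;b+=Q@e;L.append((e,d,Q))
    x=np.linalg.solve(A,b);return x,[np.linalg.norm(Q@(x-e)) for e,d,Q in L]
E
python3 - <<'E'
from h import *
t=load("top0");s=load("side0")
C=lambda x,y:(282+(x+.5)/6.6667-.5,205+(y+.5)/6.6667-.5)
S=lambda x,y:(290+(x+.5)/5.5-.5,205+(y+.5)/5.5-.5)
for n,p,q in[("hub",(303,299),(299,282)),("cup",(390,212),(248,197)),("pin",(430,90),(174,49)),("slotout",(382,527),(545,300)),("pockfloor",(268,173),(163,285))]:
    print(n,tri(t,C(*p),s,S(*q)))
for n,q,z in [("hub",(299,282),54),("cup",(248,197),50),("pin",(174,49),108),("pocket",(163,285),33),("slotout",(545,302),42),("slotin",(484,302),42)]: print(n,"side",onz(s,*S(*q),z)[:2],"")
for q,z in (((176,190),48),((192,296),0)): print("tall",onz(s,239.5+q[0]/8,334.5+q[1]/8,z)[:2])
print("small",onz(s,239.5+564/8,334.5+320/8,30)[:2])
# top rim: visual extents
for p in((55,300),(550,300),(303,55),(303,553)):print(onz(t,*C(*p),42)[:2])
E
```

```text
hub (array([542.51100795,   3.5473172 ,  44.17279445]), [np.float64(0.569747328009263), np.float64(0.5697473280093207)])
cup (array([582.53227385, -33.4075028 ,  43.80506   ]), [np.float64(0.8801466364699803), np.float64(0.8801466364703237)])
pin (array([624.18221575, -46.93626994, 104.75668319]), [np.float64(0.9931944794890901), np.float64(0.9931944794892187)])
slotout (array([444.45514123, -33.18811052,  41.39174948]), [np.float64(0.6641655520180128), np.float64(0.6641655520180691)])
pockfloor (array([599.56946137,  20.15143267,  32.64568115]), [np.float64(0.10500108697291112), np.float64(0.10500108697302418)])
hub side [539.80959317  11.80697917] 
cup side [581.08009655 -27.90708456] 
pin side [623.72178015 -43.7637406 ] 
pocket side [599.32195118  20.42910596] 
slotout side [444.60446059 -31.55414061] 
slotin side [468.0845423  -20.69597755] 
tall [581.28078353 321.65038859]
tall [580.67329941 323.54289556]
small [484.49838569 304.55405899]
[538.69982254 111.33581913]
[ 545.02002324 -104.30419046]
[651.30302337   6.26045015]
[431.54490321   0.50443187]
```

```bash
cat >> h.py <<'E'
def shift(cur,tgt):
    "cur,tgt: x,y,z mm, yaw rad (tool down) -> tool x,y,z m, twist deg"
    d=np.array(tgt[:3])-cur[:3];y=cur[3]
    return np.round([(np.cos(y)*d[0]+np.sin(y)*d[1])/1e3,(np.sin(y)*d[0]-np.cos(y)*d[1])/1e3,-d[2]/1e3,np.degrees(cur[3]-tgt[3])],4)
E
python3 - <<'E'
from h import *
print(shift([167,497.7,251.7,2.818],[580,-32,120,2.588]))
E
```

```text
[-0.56   -0.3709  0.1317 13.178 ]
```

>>> play_rows([
  {"x": -0.1,"y": -0.066,"z": 0.0,"twist": 8},
  {"x": -0.2,"y": -0.132,"z": 0.0,"twist": 13.2},
  {"x": -0.56,"y": -0.371,"z": 0.0,"twist": 13.2},
  {"x": -0.56,"y": -0.371,"z": 0.0,"twist": 13.2},
  {"x": -0.56,"y": -0.371,"z": 0.0,"twist": 13.2},
  {"x": -0.56,"y": -0.371,"z": 0.0,"twist": 13.2},
  {"x": -0.56,"y": -0.371,"z": 0.0,"twist": 13.2},
  {"x": -0.56,"y": -0.371,"z": 0.0,"twist": 13.2},
], jaw=1)

```text
time: 0.9
tool_pos: [413.7, 180.4, 251.6]
tcp_rot: [3.142, -0.0, 2.587]
contact_force: [0.4, 0.5, -0.3]
grip_width: 32.4
finger_force: 0.0
```

```bash
python3 - <<'E'
from h import *
from plant import bot
o=bot.get_obs();p=o["tool_pos"];print(p,o["tcp_rot"])
print(shift([*p,o["tcp_rot"][2]],[580,-32,120,2.588]))
E
```

```text
[413.66968261 180.39767968 251.63822281] [ 3.14151065e+00 -2.00477253e-04  2.58734593e+00]
[-0.2532 -0.0931  0.1316 -0.0375]
```

>>> play_rows([
  {"x": -0.253,"y": -0.093,"z": 0.0,"twist": 0},
  {"x": -0.253,"y": -0.093,"z": 0.0,"twist": 0},
  {"x": -0.253,"y": -0.093,"z": 0.0,"twist": 0},
  {"x": -0.253,"y": -0.093,"z": 0.0,"twist": 0},
  {"x": -0.253,"y": -0.093,"z": 0.04,"twist": 0},
  {"x": -0.253,"y": -0.093,"z": 0.082,"twist": 0},
  {"x": -0.253,"y": -0.093,"z": 0.082,"twist": 0},
  {"x": -0.253,"y": -0.093,"z": 0.082,"twist": 0},
])

```text
time: 1.7
tool_pos: [577.8, -30.1, 167.3]
tcp_rot: [-3.14, -0.006, 2.586]
contact_force: [0.0, -0.1, -0.2]
grip_width: 0.3
finger_force: 0.0
```

```bash
python3 - <<'E'
from h import *
from plant import bot
o=bot.get_obs();p=o["tool_pos"];print(o["time"],p,o["tcp_rot"],o["grip_width"],o["contact_force"])
print(shift([*p,o["tcp_rot"][2]],[580,-32,70,2.588]))
c=bot.capture("wrist");pickle.dump(c,open("w1.pkl","wb"));cv2.imwrite("pics/w1.png",c["pixels"][:,:,::-1])
print(c["eye"],c["rotation"],c["fx"])
for n,q in dict(pin=(623,-46.5,108),cup=(581.5,-33,50),pocket=(599.3,20.2,33),hub=(542.2,3.4,50)).items(): print(n,proj(c,q))
E
```

```text
1.7 [577.8285603  -30.07814863 167.31109759] [-3.13974155 -0.00556965  2.58623955] 0.34606612221982724 [ 0.00087624 -0.12956487 -0.20737693]
[-0.0029 -0.0005  0.0973 -0.1009]
[516.37730053   8.35052081 301.16672726] [2.87183945e+00 2.40106784e-03 1.01460273e+00] 394.07807736096015
pin (np.float64(339.472610847224), np.float64(358.4855136001504))
cup (np.float64(320.88423288671476), np.float64(254.43216456346644))
pocket (np.float64(399.0377242451746), np.float64(229.59789074783376))
hub (np.float64(336.98583902303363), np.float64(174.71490768465628))
```

View pics/w1.png

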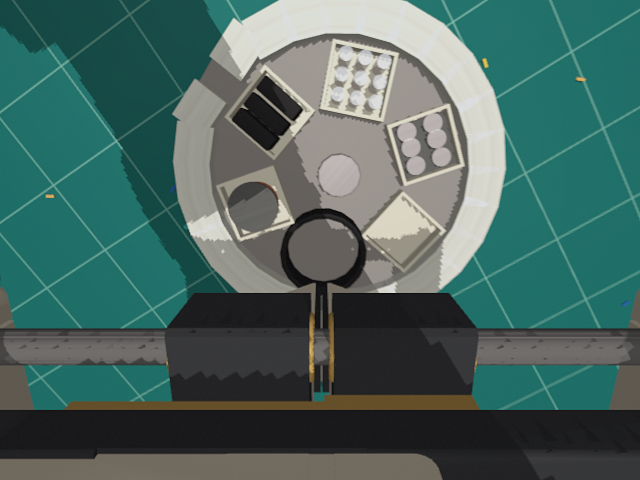

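```bash
python3 - <<'E'
from h import *
c=load("w1")
hub=onz(c,339,175,50)[:2];print("hub",hub)
for ctr in (hub,np.array([542.2,3.4])):
  for n,p,z in[("slotO",(202,66),42),("slotI",(233,91),42),("cup",(323,251),50),("cupfloor",(323,250),30),("pocketrim",(403,231),43)]:
    q=onz(c,*p,z)[:2];d=q-ctr;print(n,q,np.hypot(*d),np.degrees(np.arctan2(d[1],d[0])))
E
```

```text
hub [543.02287123   4.38697046]
slotO [443.89701021 -32.47124412] 105.75662771060206 -159.60323091615712
slotI [465.48170708 -24.71133935] 82.82115534418719 -159.4307579260116
cup [580.21549813 -30.54477228] 51.02468173836475 -43.204535913939516
cupfloor [584.66286595 -33.24772999] 56.12717557524599 -42.10763333150227
pocketrim [598.4659377   21.55538724] 58.0404010506147 17.205583419880263
slotO [443.89701021 -32.47124412] 104.64331777665295 -159.95272550093622
slotI [465.48170708 -24.71133935] 81.70644937194116 -159.87600913293508
cup [580.21549813 -30.54477228] 50.964945435244616 -41.76228150276918
cupfloor [584.66286595 -33.24772999] 56.09056157692545 -40.795953770066745
pocketrim [598.4659377   21.55538724] 59.12253234868374 17.88338627800309
```

>>> play_rows([
  {"x": 0,"y": 0,"z": 0.03,"twist": 0},
  {"x": -0.002,"y": 0,"z": 0.06,"twist": 0},
  {"x": -0.002,"y": 0,"z": 0.08,"twist": 0},
  {"x": -0.002,"y": 0,"z": 0.083,"twist": 0},
  {"x": -0.002,"y": 0,"z": 0.083,"twist": 0},
  {"x": -0.002,"y": 0,"z": 0.083,"twist": 0},
  {"x": -0.002,"y": 0,"z": 0.083,"twist": 0},
  {"x": -0.002,"y": 0,"z": 0.083,"twist": 0},
])

```text
time: 2.55
tool_pos: [581.4, -31.0, 87.9]
tcp_rot: [3.141, 0.002, 2.588]
contact_force: [-0.4, -0.1, 1.0]
grip_width: 0.7
finger_force: 0.0
```

```bash
python3 - <<'E'
from h import *
from plant import bot
o=bot.get_obs();p=o["tool_pos"];print(o["time"],p,o["tcp_rot"],o["contact_force"])
print(shift([*p,o["tcp_rot"][2]],[580.5,-31.3,70,2.588]))
E
```

```text
2.55 [581.38682589 -30.99485561  87.94154711] [3.14075380e+00 1.91065826e-03 2.58752203e+00] [-0.42811352 -0.07359257  0.97292831]
[ 0.0006 -0.0007  0.0179 -0.0274]
```

>>> play_rows([
  {"x": 0.002,"y": 0,"z": 0.005,"twist": 0},
  {"x": 0.003,"y": 0,"z": 0.01,"twist": 0},
  {"x": 0.003,"y": 0,"z": 0.015,"twist": 0},
  {"x": 0.003,"y": 0,"z": 0.0175,"twist": 0},
  {"x": 0.003,"y": 0,"z": 0.0175,"twist": 0},
  {"x": 0.003,"y": 0,"z": 0.0175,"twist": 0},
  {"x": 0.003,"y": 0,"z": 0.0175,"twist": 0},
  {"x": 0.003,"y": 0,"z": 0.0175,"twist": 0},
])

```text
time: 3.35
tool_pos: [578.4, -29.5, 69.4]
tcp_rot: [3.141, 0.0, 2.587]
contact_force: [0.2, -0.1, -0.1]
grip_width: 0.5
finger_force: 0.0
```

```bash
python3 - <<'E'
from h import *
from plant import bot
o=bot.get_obs();p=o["tool_pos"];print(o["time"],p,o["tcp_rot"],o["contact_force"])
C=np.array([542.5,3.8]);d=p[:2]-C;print("r,ang",np.hypot(*d),np.degrees(np.arctan2(d[1],d[0])))
# arc rows rel. to now
yaw=2.588;
for a in [-36,-30,-25,-20,-15,-10,-5,0]:
    q=C+49.5*np.array([np.cos(np.radians(a)),np.sin(np.radians(a))]);print(a,shift([*p,yaw],[*q,p[2],yaw])[:2])
E
```

```text
3.35 [578.43527571 -29.47693089  69.42196105] [3.14136660e+00 3.97585657e-04 2.58741207e+00] [ 0.15616569 -0.062103   -0.09510751]
r,ang 48.97650630039829 -42.80042980469173
-36 [-0.0013  0.0057]
-30 [-0.0014  0.0109]
-25 [-0.0011  0.0152]
-20 [-0.0004  0.0195]
-15 [0.0007 0.0237]
-10 [0.0021 0.0277]
-5 [0.0038 0.0317]
0 [0.006  0.0354]
```

>>> play_rows([
  {"x": -0.001,"y": 0.003,"z": 0,"twist": 0},
  {"x": -0.001,"y": 0.007,"z": 0,"twist": 0},
  {"x": -0.001,"y": 0.011,"z": 0,"twist": 0},
  {"x": -0.001,"y": 0.015,"z": 0,"twist": 0},
  {"x": -0.0004,"y": 0.0195,"z": 0,"twist": 0},
  {"x": 0.0007,"y": 0.0235,"z": 0,"twist": 0},
  {"x": 0.002,"y": 0.0275,"z": 0,"twist": 0},
  {"x": 0.002,"y": 0.0275,"z": 0,"twist": 0},
])

```text
time: 4.15
tool_pos: [591.1, -4.8, 69.4]
tcp_rot: [-3.141, 0.0, 2.588]
contact_force: [-1.1, -1.8, 1.6]
grip_width: 0.2
finger_force: 1.0
```

```bash
cat > arc.py <<'E'
import sys
from h import *
from plant import bot
o=bot.get_obs();p=o["tool_pos"];yaw=o["tcp_rot"][2]
print(o["time"],p.round(2),yaw.round(4),o["contact_force"].round(2),o["moment"].round(3))
C=np.array([542.5,3.8]);d=p[:2]-C;print("r,ang",np.hypot(*d),np.degrees(np.arctan2(d[1],d[0])))
r=float(sys.argv[1])
for a in map(float,sys.argv[2:]):
    q=C+r*np.array([np.cos(np.radians(a)),np.sin(np.radians(a))]);print(a,shift([*p,yaw],[*q,p[2],yaw])[:2])
for n in("top","side"): pickle.dump(bot.capture(n),open(n+"1.pkl","wb"))
E
python3 arc.py 50 -5 0 5 10 15 20 25 30 35
```

```text
4.15 [591.13  -4.81  69.37] 2.5879 [-1.08 -1.76  1.59] [-0.303  0.249 -0.055]
r,ang 49.382978454880195 -10.041451576791138
-5.0 [0.0012 0.0042]
0.0 [0.0034 0.008 ]
5.0 [0.0058 0.0117]
10.0 [0.0086 0.015 ]
15.0 [0.0116 0.0182]
20.0 [0.0149 0.021 ]
25.0 [0.0185 0.0236]
30.0 [0.0222 0.0258]
35.0 [0.0261 0.0277]
```

>>> play_rows([
  {"x": 0.001,"y": 0.004,"z": 0,"twist": 0},
  {"x": 0.0034,"y": 0.008,"z": 0,"twist": 0},
  {"x": 0.006,"y": 0.0115,"z": 0,"twist": 0},
  {"x": 0.0085,"y": 0.015,"z": 0.001,"twist": 0},
  {"x": 0.0115,"y": 0.018,"z": 0.002,"twist": 0},
  {"x": 0.015,"y": 0.021,"z": 0.004,"twist": 0},
  {"x": 0.0185,"y": 0.0235,"z": 0.006,"twist": 0},
  {"x": 0.022,"y": 0.026,"z": 0.007,"twist": 0},
])

```text
time: 5.05
tool_pos: [586.8, 27.4, 64.1]
tcp_rot: [-3.141, 0.003, 2.587]
contact_force: [-2.4, -7.3, 9.4]
grip_width: 0.6
finger_force: 5.0
```

```bash
python3 arc.py 50 33 36 40 45 50 55 60 65 70; python3 - <<'E'
from h import *
t=load("top1");a=cv2.resize(t["pixels"][205:295,282:372],(600,600),interpolation=cv2.INTER_CUBIC)[:,:,::-1];cv2.imwrite("pics/t1.png",a)
E
```

```text
5.05 [586.77  27.35  64.11] 2.5874 [-2.38 -7.26  9.42] [-1.198  0.418  0.064]
r,ang 50.143959204323046 28.013933963127617
33.0 [0.0039 0.0019]
36.0 [0.0063 0.003 ]
40.0 [0.0096 0.0042]
45.0 [0.0138 0.0053]
50.0 [0.0181 0.0062]
55.0 [0.0224 0.0066]
60.0 [0.0268 0.0067]
65.0 [0.0311 0.0063]
70.0 [0.0354 0.0056]
```

>>> play_rows([
  {"x": 0.003,"y": 0.0015,"z": 0,"twist": 0},
  {"x": 0.006,"y": 0.003,"z": 0,"twist": 0},
  {"x": 0.0095,"y": 0.0042,"z": 0,"twist": 0},
  {"x": 0.0135,"y": 0.0052,"z": 0,"twist": 0},
  {"x": 0.018,"y": 0.006,"z": 0,"twist": 0},
  {"x": 0.0225,"y": 0.0065,"z": 0,"twist": 0},
  {"x": 0.0245,"y": 0.0066,"z": 0,"twist": 0},
  {"x": 0.0245,"y": 0.0066,"z": 0,"twist": 0},
])

```text
time: 5.95
tool_pos: [570.0, 47.2, 62.8]
tcp_rot: [3.14, 0.003, 2.588]
contact_force: [3.4, -2.9, 3.0]
grip_width: 0.5
finger_force: 2.2
```

```bash
python3 arc.py 50 60 65 70 75 80; python3 - <<'E'
from h import *
s=load("side1");b=cv2.resize(s["pixels"][205:310,290:400],None,fx=5.5,fy=5.5,interpolation=cv2.INTER_CUBIC)[:,:,::-1];cv2.imwrite("pics/s1.png",b)
t=load("top1");a=cv2.resize(t["pixels"][205:295,282:372],(600,600),interpolation=cv2.INTER_CUBIC)[:,:,::-1];cv2.imwrite("pics/t1.png",a)
cv2.imwrite("pics/st1.png",np.hstack([cv2.resize(b,(400,400)),cv2.resize(a,(400,400))]))
E
```

```text
5.95 [570.02  47.22  62.82] 2.5875 [ 3.41 -2.88  2.95] [-0.518 -0.596  0.013]
r,ang 51.407601147294294 57.6274547046445
60.0 [ 0.0021 -0.0014]
65.0 [ 0.0064 -0.0018]
70.0 [ 0.0107 -0.0025]
75.0 [ 0.015  -0.0035]
80.0 [ 0.0191 -0.005 ]
```

View pics/st1.png

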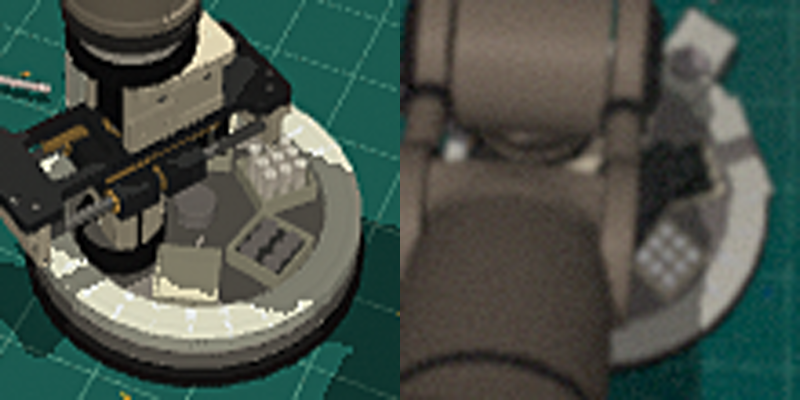

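```bash
python3 - <<'E'
from h import *
t=load("top1");s=load("side1");C=np.array([542.5,3.8])
A=lambda q:(np.hypot(*(q[:2]-C)).round(1),np.degrees(np.arctan2(q[1]-C[1],q[0]-C[0])).round(2))
for p in((338,148),(322,152),(355,143)): print("slot",A(onz(t,282+p[0]*90/400-.5,205+p[1]*90/400-.5,42)))
for p in((187,272),): print("pocket",A(onz(s,290+p[0]*110/400-.5,205+p[1]*105/400-.5,34)))
# slot automatically: sample brightness around the rim at r=90..106 in top view
g=cv2.cvtColor(t["pixels"],cv2.COLOR_RGB2GRAY).astype(np.float32)
for a in range(-85,-50,2):
    v=[]
    for r in(92,97,102):
        u,w=proj(t,[C[0]+r*np.cos(np.radians(a)),C[1]+r*np.sin(np.radians(a)),42]);v.append(cv2.getRectSubPix(g,(1,1),(u,w))[0,0])
    print(a,np.round(v),end=' ')
E
```

```text
slot (np.float64(95.9), np.float64(-67.44))
slot (np.float64(85.1), np.float64(-66.6))
slot (np.float64(107.6), np.float64(-67.91))
pocket (np.float64(52.6), np.float64(105.62))
-85 [159. 158. 161.] -83 [160. 160. 159.] -81 [159. 158. 160.] -79 [160. 161. 160.] -77 [161. 161. 158.] -75 [153. 156. 159.] -73 [126. 136. 135.] -71 [ 99. 105. 102.] -69 [93. 94. 93.] -67 [88. 92. 88.] -65 [ 93. 100. 102.] -63 [130. 132. 137.] -61 [153. 156. 158.] -59 [161. 160. 159.] -57 [158. 159. 160.] -55 [159. 158. 158.] -53 [148. 158. 159.] -51 [123. 154. 159.]
```

>>> play_rows([
  {"x": 0.003,"y": -0.0005,"z": 0,"twist": 0},
  {"x": 0.006,"y": -0.001,"z": 0,"twist": 0},
  {"x": 0.009,"y": -0.0018,"z": 0,"twist": 0},
  {"x": 0.012,"y": -0.0026,"z": 0,"twist": 0},
  {"x": 0.015,"y": -0.0033,"z": 0,"twist": 0},
  {"x": 0.0175,"y": -0.0042,"z": 0,"twist": 0},
  {"x": 0.0195,"y": -0.005,"z": 0,"twist": 0},
  {"x": 0.0195,"y": -0.005,"z": 0,"twist": 0},
])

```text
time: 6.85
tool_pos: [550.3, 53.3, 62.7]
tcp_rot: [3.14, 0.002, 2.587]
contact_force: [4.2, -1.6, 3.7]
grip_width: 0.1
finger_force: 2.5
```

```bash
cat > slot.py <<'E'
from h import *
from scipy.ndimage import map_coordinates
t=load("top1");C=np.array([542.5,3.8]);g=cv2.cvtColor(t["pixels"],cv2.COLOR_RGB2GRAY).astype(float)
print("slot",end=' ')
for a in range(-72,-16,2):
    uv=[proj(t,[C[0]+r*np.cos(np.radians(a)),C[1]+r*np.sin(np.radians(a)),42]) for r in(92,97,102)]
    print(a,int(map_coordinates(g,[[w for u,w in uv],[u for u,w in uv]],order=1).mean()),end='; ')
# pin head: centroid of greyish purple head near predicted places in the side view
s=load("side1")
for z in(108,96): print("pin pred",z,np.round(proj(s,[623,-46.5,z]),1),end=' ')
cv2.imwrite("pics/pin.png",cv2.resize(s["pixels"][200:250,290:350],None,fx=8,fy=8,interpolation=cv2.INTER_CUBIC)[:,:,::-1])
E
python3 arc.py 50 80 82 84 86 88 90 92 94 96 98; python3 slot.py
```

```text
6.85 [550.32  53.34  62.71] 2.5873 [ 4.18 -1.64  3.69] [-0.307 -0.69   0.033]
r,ang 50.15346637614381 81.03237448339421
80.0 [-0.0009  0.0002]
82.0 [ 0.0007 -0.0005]
84.0 [ 0.0023 -0.0012]
86.0 [ 0.0039 -0.002 ]
88.0 [ 0.0054 -0.0028]
90.0 [ 0.0069 -0.0037]
92.0 [ 0.0084 -0.0047]
94.0 [ 0.0098 -0.0057]
96.0 [ 0.0112 -0.0067]
98.0 [ 0.0126 -0.0078]
slot -72 158; -70 159; -68 158; -66 157; -64 158; -62 159; -60 158; -58 158; -56 158; -54 158; -52 159; -50 158; -48 147; -46 109; -44 76; -42 93; -40 140; -38 142; -36 110; -34 97; -32 95; -30 97; -28 99; -26 126; -24 152; -22 155; -20 134; -18 87; pin pred 108 [322.  212.9] pin pred 96 [322.  216.6]
```

```bash
python3 - <<'E'
from h import *
from plant import bot
c=bot.capture("wrist");pickle.dump(c,open("wb.pkl","wb"));pickle.dump(load("side1"),open("sideb.pkl","wb"));pickle.dump(load("top1"),open("topb.pkl","wb"))
for z in(108,96):print(proj(c,[623,-46.5,z]),proj(load("topb"),[623,-46.5,z]))
b=cv2.imread("pics/pin.png");w=cv2.resize(c["pixels"],(400,300))[:,:,::-1];b=cv2.resize(b,(360,300))
cv2.imwrite("pics/sw.png",np.hstack([b,w]))
E
```

```text
(np.float64(186.74976016526298), np.float64(697.3980226562671)) (np.float64(345.8935706435986), np.float64(217.88690164892876))
(np.float64(197.24439388728246), np.float64(653.0877769600246)) (np.float64(345.6807378156399), np.float64(218.80258889959646))
```

View pics/sw.png

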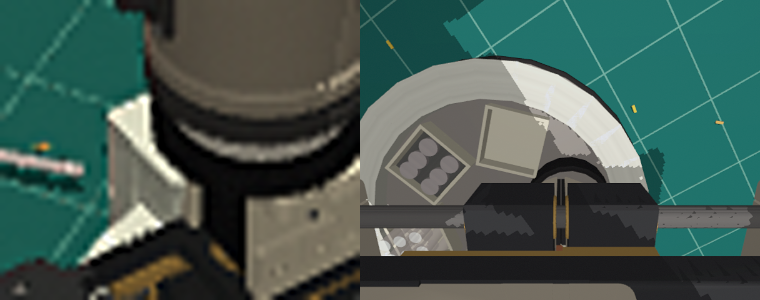

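```bash
cat > pin.py <<'E'
from h import *
from plant import bot
o=bot.get_obs();p=o["tool_pos"];C=np.array([542.5,3.8]);d=p[:2]-C
tang=np.array([-d[1],d[0]])/np.hypot(*d)
print(p.round(2),"ang",np.degrees(np.arctan2(d[1],d[0])).round(2),"F",o["contact_force"].round(2),"Ftan",(o["contact_force"][:2]@tang).round(2))
b=load("topb");c=bot.capture("top")
f=lambda i:cv2.cvtColor(cv2.GaussianBlur(i["pixels"],(0,0),.7),cv2.COLOR_RGB2GRAY)
T=cv2.resize(f(b)[212:225,341:352],None,fx=8,fy=8,interpolation=cv2.INTER_CUBIC)
I=cv2.resize(f(c)[206:231,335:358],None,fx=8,fy=8,interpolation=cv2.INTER_CUBIC)
m=cv2.minMaxLoc(cv2.matchTemplate(I,T,cv2.TM_CCOEFF_NORMED));print("pin px shift",(m[3][0]-48)/8,(m[3][1]-48)/8,round(m[1],3),"diff",np.abs(f(c)[210:226,338:355].astype(int)-f(b)[210:226,338:355]).mean().round(2))
pickle.dump(c,open("top1.pkl","wb"))
E
python3 pin.py; python3 slot.py|head -c 300; python3 - <<'E'
from h import *
c=load("wb");C=np.array([542.5,3.8])
for p in((130,104),(189,122),(175,177),(117,163),(153,141)):
    q=onz(c,p[0]*1.6,p[1]*1.6,43)[:2]-C;print(np.hypot(*q),np.degrees(np.arctan2(q[1],q[0])))
E
```

```text
[550.28  53.24  62.62] ang 81.06 F [ 5.06 -1.88  4.62] Ftan -5.29
pin px shift 0.0 0.0 0.997 diff 1.36
slot -72 159; -70 158; -68 157; -66 158; -64 157; -62 158; -60 157; -58 160; -56 158; -54 157; -52 158; -50 158; -48 145; -46 109; -44 77; -42 93; -40 140; -38 141; -36 108; -34 95; -32 95; -30 97; -28 100; -26 124; -24 152; -22 154; -20 128; -18 85; pin pred 108 [322.  212.9] pin pred 96 [322.  21680.03738485557415 146.16989796761837
79.0776903603451 118.83660134121072
43.31785052042387 106.19205307783538
42.878159664030235 159.83145485588824
58.878029009598215 132.7654975914443
```

>>> play_rows([
  {"x": 0.0006,"y": -0.0003,"z": 0,"twist": 0},
  {"x": 0.0013,"y": -0.0006,"z": 0,"twist": 0},
  {"x": 0.002,"y": -0.001,"z": 0,"twist": 0},
  {"x": 0.0026,"y": -0.0013,"z": 0,"twist": 0},
  {"x": 0.0033,"y": -0.0016,"z": 0,"twist": 0},
  {"x": 0.004,"y": -0.002,"z": 0,"twist": 0},
  {"x": 0.004,"y": -0.002,"z": 0,"twist": 0},
  {"x": 0.004,"y": -0.002,"z": 0,"twist": 0},
])

```text
time: 7.85
tool_pos: [544.9, 53.6, 62.2]
tcp_rot: [3.142, -0.0, 2.587]
contact_force: [2.7, -1.8, 4.9]
grip_width: 0.6
finger_force: 2.4
```

```bash
python3 pin.py; python3 slot.py|cut -c 85-260
```

```text
[544.95  53.64  62.24] ang 87.19 F [ 2.7  -1.81  4.94] Ftan -2.79
pin px shift 0.125 -0.125 0.951 diff 7.69
; -54 157; -52 160; -50 157; -48 157; -46 156; -44 137; -42 119; -40 140; -38 143; -36 120; -34 110; -32 112; -30 113; -28 114; -26 131; -24 154; -22 159; -20 144; -18 114; pin
```

>>> play_rows([
  {"x": 0.0003,"y": -0.0002,"z": 0,"twist": 0},
  {"x": 0.0006,"y": -0.0003,"z": 0,"twist": 0},
  {"x": 0.0009,"y": -0.0005,"z": 0,"twist": 0},
  {"x": 0.0012,"y": -0.0007,"z": 0,"twist": 0},
  {"x": 0.0015,"y": -0.0009,"z": 0,"twist": 0},
  {"x": 0.0017,"y": -0.001,"z": 0,"twist": 0},
  {"x": 0.0017,"y": -0.001,"z": 0,"twist": 0},
  {"x": 0.0017,"y": -0.001,"z": 0,"twist": 0},
])

```text
time: 8.7
tool_pos: [542.8, 53.7, 62.1]
tcp_rot: [-3.142, -0.0, 2.587]
contact_force: [3.9, -2.0, 4.5]
grip_width: 0.6
finger_force: 2.0
```

```bash
python3 pin.py
```

```text
[542.84  53.74  62.13] ang 89.61 F [ 3.88 -2.03  4.51] Ftan -3.9
pin px shift 0.125 0.0 0.906 diff 9.35
```

>>> play_rows([
  {"x": 0.0003,"y": -0.0002,"z": 0,"twist": 0},
  {"x": 0.0006,"y": -0.0004,"z": 0,"twist": 0},
  {"x": 0.0009,"y": -0.0006,"z": 0,"twist": 0},
  {"x": 0.0011,"y": -0.0007,"z": 0,"twist": 0},
  {"x": 0.0013,"y": -0.0009,"z": 0,"twist": 0},
  {"x": 0.0015,"y": -0.001,"z": 0,"twist": 0},
  {"x": 0.0015,"y": -0.001,"z": 0,"twist": 0},
  {"x": 0.0015,"y": -0.001,"z": 0,"twist": 0},
])

```text
time: 9.55
tool_pos: [541.1, 53.6, 62.2]
tcp_rot: [-3.142, -0.0, 2.587]
contact_force: [2.5, -1.5, 3.1]
grip_width: 0.4
finger_force: 1.6
```

```bash
python3 pin.py
```

```text
[541.13  53.62  62.16] ang 91.57 F [ 2.53 -1.53  3.06] Ftan -2.49
pin px shift -0.125 0.25 0.905 diff 11.64
```

>>> play_rows([
  {"x": 0.0002,"y": -0.0002,"z": 0,"twist": 0},
  {"x": 0.0005,"y": -0.0003,"z": 0,"twist": 0},
  {"x": 0.0008,"y": -0.0005,"z": 0,"twist": 0},
  {"x": 0.001,"y": -0.0007,"z": 0,"twist": 0},
  {"x": 0.0013,"y": -0.0009,"z": 0,"twist": 0},
  {"x": 0.0013,"y": -0.0009,"z": 0,"twist": 0},
  {"x": 0.0013,"y": -0.0009,"z": 0,"twist": 0},
  {"x": 0.0013,"y": -0.0009,"z": 0,"twist": 0},
])

```text
time: 10.4
tool_pos: [540.2, 53.6, 62.4]
tcp_rot: [3.141, 0.001, 2.587]
contact_force: [5.8, 0.8, 2.3]
grip_width: 0.5
finger_force: 2.3
```

```bash
python3 pin.py
```

```text
[540.18  53.64  62.41] ang 92.66 F [5.76 0.81 2.29] Ftan -5.79
pin px shift -0.125 0.25 0.895 diff 11.79
```

```bash
python3 - <<'E'
from h import *
b,c=load("topb"),load("top1")
for n,i in(("b",b),("c",c)):
    g=cv2.cvtColor(i["pixels"],cv2.COLOR_RGB2GRAY);print(n);print(g[211:226,338:354])
E
```

```text
b
[[ 55  55  55  50  54  72 116 156 166 167 163 160 162 160 152 138]
 [ 56  59  54  50  69 101 143 163 166 159 163 161 162 161 156 160]
 [ 54  50  49  61 103 136 158 162 162 163 162 158 158 159 162 159]
 [ 58  63  56  89 130 155 163 157 148 149 154 156 161 165 162 159]
 [ 84 106  95 111 145 163 158 146 132 129 137 150 158 161 162 164]
 [106 140 137 144 158 156 142 131 119 120 124 134 156 163 163 158]
 [108 160 158 162 161 137 121 125 120 121 117 123 133 145 160 164]
 [ 97 156 170 161 153 125 118 124 118 117 119 116 118 132 147 149]
 [ 87 144 161 166 144 115 109 120 121 122 119 118 114 114 140 134]
 [ 74 132 160 165 135  93  94 121 126 126 122 116 103 106 126 110]
 [ 77 134 157 155 139  93  76 100 114 121 116 107 102 104 100  80]
 [ 67 115 130 137 125 102  78  78  89 100 102 104 122 111  83  55]
 [ 45  80  87  91  97  96  91  79  81  93 105 136 138 109  69  47]
 [ 42  60  68  71  79  89  92  96 108 125 143 147 130  87  64  54]
 [ 37  54  62  63  66  73  81  96 119 155 156 140 104  69  71  84]]
c
[[ 57  52  47  49  54  74 111 158 171 165 161 162 159 157 154 134]
 [ 55  53  46  60  70 1
[... 215 characters left out ...]
 146 152 159 166 162 164 164]
 [163 165 153 144 153 156 147 129 128 128 133 143 156 162 161 161]
 [167 165 165 158 158 144 135 119 115 119 118 124 140 154 162 156]
 [163 166 160 159 152 124 118 122 123 119 115 114 129 149 154 148]
 [157 166 164 162 145 112 122 122 120 120 121 117 122 156 152 130]
 [138 159 163 160 137  97 114 124 123 120 117 118 125 157 153 113]
 [104 145 161 164 137 102 105 120 123 120 117 105 117 148 128  89]
 [ 77 117 144 155 149 125 103 103 107 104 105 112 129 127 101  70]
 [ 46  83 108 135 143 143 125 111  97  96 106 129 141 120 107 104]
 [ 49  77  86  99 120 139 147 138 127 135 138 152 131 116 138 149]
 [ 57  90  91  82  89 107 123 136 155 159 151 136 117 133 153 160]]
```

>>> play_rows([
  {"x": -0.0008,"y": 0.0005,"z": 0,"twist": 0},
  {"x": -0.0025,"y": 0.0015,"z": 0,"twist": 0},
  {"x": -0.0025,"y": 0.0015,"z": -0.008,"twist": 0},
  {"x": -0.0025,"y": 0.0015,"z": -0.025,"twist": 0},
  {"x": -0.0025,"y": 0.0015,"z": -0.055,"twist": 0},
  {"x": -0.0025,"y": 0.0015,"z": -0.1,"twist": 0},
  {"x": -0.0025,"y": 0.0015,"z": -0.12,"twist": 0},
  {"x": -0.0025,"y": 0.0015,"z": -0.12,"twist": 0},
])

```text
time: 11.25
tool_pos: [543.3, 53.5, 185.4]
tcp_rot: [3.139, 0.004, 2.588]
contact_force: [0.7, -1.0, 0.7]
grip_width: 0.3
finger_force: 0.0
```

```bash
python3 - <<'E'
from h import *
from plant import bot
o=bot.get_obs();p=o["tool_pos"];y=o["tcp_rot"][2];print(o["time"],p,o["tcp_rot"],o["contact_force"])
print(shift([*p,y],[581.2,321.5,150,np.pi]))
E
```

```text
11.25 [543.29003645  53.4799644  185.42170925] [3.13936493 0.00384207 2.58750399] [ 0.73031705 -0.98650724  0.6614084 ]
[  0.1088   0.2479   0.0354 -31.7469]
```

>>> play_rows([
  {"x": 0.015,"y": 0.034,"z": 0,"twist": -5},
  {"x": 0.033,"y": 0.075,"z": 0,"twist": -12},
  {"x": 0.052,"y": 0.118,"z": 0.01,"twist": -20},
  {"x": 0.07,"y": 0.16,"z": 0.02,"twist": -27},
  {"x": 0.088,"y": 0.2,"z": 0.035,"twist": -31.7},
  {"x": 0.101,"y": 0.231,"z": 0.035,"twist": -31.7},
  {"x": 0.109,"y": 0.248,"z": 0.035,"twist": -31.7},
  {"x": 0.109,"y": 0.248,"z": 0.035,"twist": -31.7},
], jaw=0.2)

```text
time: 12.05
tool_pos: [578.7, 323.9, 144.8]
tcp_rot: [-3.141, -0.004, -3.139]
contact_force: [-0.3, 0.4, 0.0]
grip_width: 59.9
finger_force: 0.0
```

```bash
python3 - <<'E'
from h import *
from plant import bot
o=bot.get_obs();p=o["tool_pos"];y=o["tcp_rot"][2];print(o["time"],p,o["tcp_rot"],o["grip_width"])
s=bot.capture("side");w=bot.capture("wrist");t=bot.capture("top")
for n,i in(("s2",s),("w2",w),("t2",t)):pickle.dump(i,open(n+".pkl","wb"))
for q in([581.2,321.5,48],[484.5,303.5,30]):print(proj(w,q))
a=cv2.resize(s["pixels"][200:310,290:400],(400,400),interpolation=cv2.INTER_CUBIC);b=np.vstack([cv2.resize(w["pixels"],(400,300)),np.zeros((100,400,3),np.uint8)])
c=cv2.resize(t["pixels"][205:295,282:372],(400,400))
cv2.imwrite("pics/sw2.png",np.hstack([a,b])[:,:,::-1])
E
```

```text
12.05 [578.7187224  323.86431681 144.84136931] [-3.14062074 -0.00391435 -3.13934589] 59.89739130543054
(np.float64(320.4545161882738), np.float64(260.1367047253178))
(np.float64(290.23691070478054), np.float64(95.68320490301662))
```

View pics/sw2.png

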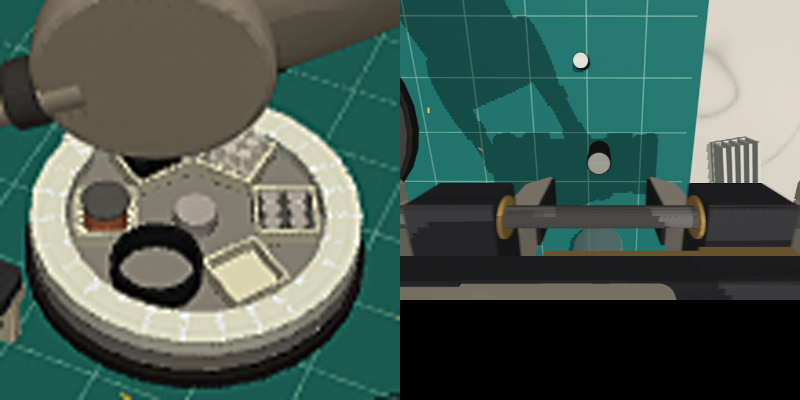

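```bash
python3 - <<'E'
from h import *
s,t,b=load("s2"),load("t2"),load("top0");C=np.array([542.5,3.8])
for p in((246,270),):
    q=onz(s,290+p[0]*110/400-.5,200+p[1]*110/400-.5,34)[:2]-C;print("pocket",np.hypot(*q),np.degrees(np.arctan2(q[1],q[0])))
q=onz(s,290+157*110/400-.5,200+255*110/400-.5,50)[:2]-C;print("cup",np.hypot(*q),np.degrees(np.arctan2(q[1],q[0])))
for i in(b,t):
    g=cv2.cvtColor(i["pixels"],cv2.COLOR_RGB2GRAY);print(g[209:226,338:354])
E
```

```text
pocket 53.940909311136814 147.24889714733325
cup 54.16276129557484 84.48903132523591
[[ 56  56  56  50  56  54  70 103 139 166 163 154 134 113  84  63]
 [ 53  56  57  56  58  52  89 128 161 162 161 160 157 152 124  98]
 [ 57  56  54  54  54  73 114 152 167 165 164 159 161 157 149 134]
 [ 56  48  53  55  65 105 141 165 166 160 157 160 157 160 163 158]
 [ 54  50  59  63  98 131 157 158 157 160 162 159 160 157 160 159]
 [ 80  71  65  83 121 157 151 141 143 148 151 162 162 162 159 163]
 [124 111 104 114 145 143 133 125 126 126 137 154 160 167 162 163]
 [156 149 144 141 151 134 123 118 119 119 125 140 153 163 162 161]
 [164 165 162 154 142 125 120 117 114 120 120 122 139 152 160 161]
 [163 163 166 154 129 121 122 125 123 119 115 107 115 145 157 147]
 [163 165 164 154 125 111 121 121 127 122 112 110 121 152 152 133]
 [162 160 159 150 125 100 110 115 124 115 104 105 135 156 150 112]
 [139 143 161 156 142 108  91  96  92  97  93 118 148 156 132  88]
 [100 118 143 156 152 140 114  88  79  94 119 142 151 141 100  58]
 [ 79  87 109 135 148 152 144 126 112 132 150 161 148 117  94  71]
 [ 90  69 
[... 564 characters left out ...]
 152 156 164 170 169 168 167]
 [166 163 159 154 161 157 146 132 132 134 135 151 161 168 168 165]
 [171 167 168 164 161 141 135 128 123 122 121 126 144 156 165 166]
 [168 165 170 166 153 125 121 126 125 123 120 117 132 150 155 155]
 [167 168 171 169 150 111 121 124 128 125 121 118 133 159 158 133]
 [161 164 165 160 139 104 117 126 124 125 123 118 127 159 156 119]
 [144 150 162 160 141 105 111 121 124 126 115 110 121 152 136  88]
 [101 119 145 161 156 129 103 105 106 108 107 114 131 133 105  69]
 [ 83  86 114 139 150 146 137 124 101 101 112 136 144 122 100  97]
 [107  85  82 101 123 148 154 148 135 135 144 150 133 119 134 147]
 [114 102  89  92  89 111 137 150 158 163 158 139 124 133 159 167]]
```

```bash
python3 - <<'E'
from h import *
from plant import bot
o=bot.get_obs();p=o["tool_pos"];y=o["tcp_rot"][2];print(o["time"],p,y,o["grip_width"])
print(shift([*p,y],[581.2,320.5,45,np.pi]))
w=bot.capture("wrist")
for z in(48,):print(proj(w,[581.2,320.5,z]))
i=w["pixels"][225:290,280:360].astype(int);hsv=cv2.cvtColor(w["pixels"][225:290,280:360],cv2.COLOR_RGB2HSV)
m=((hsv[...,1]<40)&(hsv[...,2]>110)).astype(np.uint8);n,l,st,ce=cv2.connectedComponentsWithStats(m)
for k in range(1,n):
    if st[k,4]>100:
        u,v=ce[k]+[280,225];print(st[k],u,v,onz(w,u,v,48))
E
```

```text
12.2 [579.65631816 320.60265934 146.13176701] 3.1403862977230244 70.89522477726169
[-1.500e-03 -1.000e-04  1.011e-01 -6.910e-02]
(np.float64(321.39187495271966), np.float64(258.4033122395795))
[ 24  18  35  34 922] 320.87960954446856 259.3177874186551 [581.79226233 320.18254531  48.        ]
```

>>> play_rows([
  {"x": 0,"y": 0,"z": 0.03,"twist": 0},
  {"x": 0,"y": 0,"z": 0.06,"twist": 0},
  {"x": 0,"y": 0,"z": 0.085,"twist": 0},
  {"x": 0,"y": 0,"z": 0.1,"twist": 0},
  {"x": 0,"y": 0,"z": 0.103,"twist": 0},
  {"x": 0,"y": 0,"z": 0.103,"twist": 0},
  {"x": 0,"y": 0,"z": 0.103,"twist": 0},
  {"x": 0,"y": 0,"z": 0.103,"twist": 0},
])

```text
time: 13.05
tool_pos: [581.2, 322.0, 45.8]
tcp_rot: [3.141, 0.002, 3.141]
contact_force: [-0.4, -0.5, -0.2]
grip_width: 73.7
finger_force: 0.0
```

>>> play_rows([
  {"x": 0,"y": -0.0015,"z": 0,"twist": 0},
  {"x": 0,"y": -0.0015,"z": 0,"twist": 0},
  {"x": 0,"y": -0.0015,"z": 0,"twist": 0},
  {"x": 0,"y": -0.0015,"z": 0,"twist": 0},
  {"x": 0,"y": -0.0015,"z": 0,"twist": 0},
  {"x": 0,"y": -0.0015,"z": 0,"twist": 0},
  {"x": 0,"y": -0.0015,"z": 0,"twist": 0},
  {"x": 0,"y": -0.0015,"z": 0,"twist": 0},
], jaw=1)

```text
time: 13.85
tool_pos: [580.4, 320.2, 44.2]
tcp_rot: [3.142, -0.0, 3.141]
contact_force: [0.6, -0.6, -0.3]
grip_width: 24.3
finger_force: 30.0
```

```bash
python3 - <<'E'
from h import *
from plant import bot
o=bot.get_obs();p=o["tool_pos"];y=o["tcp_rot"][2]%(2*np.pi);print(o["time"],p,y,o["grip_width"],o["finger_force"],o["contact_force"])
print(shift([*p,y],[495,37.1,120,np.radians(235)]))
E
```

```text
13.85 [580.36405443 320.23151532  44.17920935] 3.140669070266676 24.34325237182935 29.99820202589035 [ 0.60545249 -0.60364783 -0.27599091]
[  0.0851  -0.2832  -0.0758 -55.0529]
```

>>> play_rows([
  {"x": 0,"y": 0,"z": -0.015,"twist": 0},
  {"x": 0,"y": 0,"z": -0.045,"twist": 0},
  {"x": 0.005,"y": -0.015,"z": -0.075,"twist": -4},
  {"x": 0.014,"y": -0.045,"z": -0.09,"twist": -10},
  {"x": 0.025,"y": -0.082,"z": -0.095,"twist": -17},
  {"x": 0.037,"y": -0.122,"z": -0.095,"twist": -24},
  {"x": 0.049,"y": -0.162,"z": -0.095,"twist": -31},
  {"x": 0.06,"y": -0.2,"z": -0.095,"twist": -38},
])

```text
time: 14.65
tool_pos: [519.7, 118.8, 140.6]
tcp_rot: [-3.141, 0.001, -2.474]
contact_force: [1.4, -1.4, -0.3]
grip_width: 24.3
finger_force: 30.0
```

```bash
python3 - <<'E'
from h import *
from plant import bot
o=bot.get_obs();p=o["tool_pos"];y=o["tcp_rot"][2]%(2*np.pi);print(o["time"],p,y,o["grip_width"],o["finger_force"])
# commanded at end of call
c0=np.array([580.4,320.2,44.5,3.141]);x,yy,z,tw=.06,-.2,-.095,-38
cmd=[c0[0]-60,c0[1]-200,c0[2]+95,c0[3]+np.radians(38)]
print(shift(cmd,[495,37.1,140,np.radians(235)]))
E
```

```text
14.65 [519.73368923 118.82309708 140.60310636] 3.80915196892709 24.341294354573833 29.998156428337097
[ 7.1100e-02 -4.9900e-02 -5.0000e-04 -1.7034e+01]
```

>>> play_rows([
  {"x": 0.02,"y": -0.0145,"z": 0,"twist": -6},
  {"x": 0.04,"y": -0.0285,"z": 0,"twist": -12},
  {"x": 0.057,"y": -0.0405,"z": 0,"twist": -17},
  {"x": 0.067,"y": -0.047,"z": 0,"twist": -17},
  {"x": 0.071,"y": -0.05,"z": 0,"twist": -17},
  {"x": 0.071,"y": -0.05,"z": 0,"twist": -17},
  {"x": 0.071,"y": -0.05,"z": 0,"twist": -17},
  {"x": 0.071,"y": -0.05,"z": 0,"twist": -17},
])

```text
time: 15.45
tool_pos: [495.2, 37.9, 139.2]
tcp_rot: [-3.142, 0.0, -2.182]
contact_force: [0.1, -0.0, -0.9]
grip_width: 24.4
finger_force: 30.0
```

```bash
python3 - <<'E'
from h import *
from plant import bot
o=bot.get_obs();p=o["tool_pos"];y=o["tcp_rot"][2]%(2*np.pi);print(o["time"],p,o["tcp_rot"],o["grip_width"],o["finger_force"])
w=bot.capture("wrist");s=bot.capture("side")
for n,i in(("s3",s),("w3",w)):pickle.dump(i,open(n+".pkl","wb"))
C=np.array([542.5,3.8])
for n,q in dict(pock=[495,37.1,43],captop=[p[0],p[1],p[2]+4],capbot=[p[0],p[1],p[2]-44],hub=[*C,50]).items():print(n,np.round(proj(w,q)),np.round(proj(s,q)))
b=cv2.resize(w["pixels"],(480,360));a=cv2.resize(s["pixels"][190:310,290:390],(300,360),interpolation=cv2.INTER_CUBIC)
cv2.imwrite("pics/w3.png",np.hstack([b,a])[:,:,::-1])
E
```

```text
15.45 [495.20378685  37.92104896 139.23391056] [-3.14154629e+00  3.19955897e-04 -2.18220365e+00] 24.372403383281302 29.998209178447723
pock [321. 255.] [358. 273.]
captop [321. 340.] [359. 243.]
capbot [321. 289.] [358. 258.]
hub [223. 259.] [344. 254.]
```

View pics/w3.png

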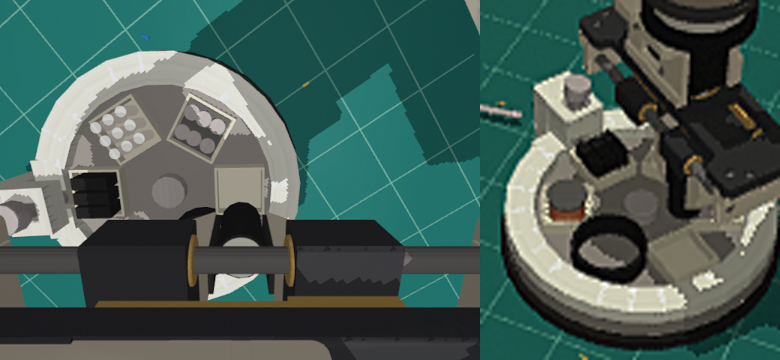

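```bash
python3 - <<'E'
from h import *
w,s=load("w3"),load("s3");k=640/480
C=np.array([542.5,3.8])
print("hub",onz(w,168*k,191*k,50)[:2])
for n,p in dict(TL=(218,167),TR=(264,169)).items():
    q=onz(w,p[0]*k,p[1]*k,43)[:2];d=q-C;print(n,q,np.hypot(*d),np.degrees(np.arctan2(d[1],d[0])))
# model corners for pocket at angle a
for a in(143,145,147):
    e=np.array([np.cos(np.radians(a)),np.sin(np.radians(a))]);f=np.array([-e[1],e[0]])
    print(a,[np.round(np.array(proj(w,[*(C+(58+i)*e+j*f),43]))/k).tolist() for i,j in((-20,-20),(20,-20),(-20,20),(20,20))],
      [(np.array([(u-290)*3+480,(v-190)*3]).round().tolist()) for u,v in[proj(s,[*(C+(58+i)*e+j*f),43]) for i,j in((-20,-20),(20,-20),(-20,20),(20,20))]])
E
```

```text
hub [540.25352115   2.10723675]
TL [497.85048667  10.11823062] 45.09433532897828 171.94570726008774
TR [468.81450595  32.49718806] 79.07642275297455 158.72132241777757
143 [[216.0, 216.0], [264.0, 217.0], [216.0, 169.0], [266.0, 171.0]] [[644.0, 241.0], [671.0, 277.0], [689.0, 222.0], [717.0, 258.0]]
145 [[216.0, 214.0], [264.0, 214.0], [215.0, 168.0], [266.0, 167.0]] [[646.0, 241.0], [674.0, 276.0], [690.0, 221.0], [719.0, 256.0]]
147 [[217.0, 213.0], [265.0, 211.0], [214.0, 166.0], [265.0, 164.0]] [[648.0, 241.0], [678.0, 276.0], [691.0, 220.0], [722.0, 254.0]]
```

>>> play_rows([
  {"x": 0.0015,"y": 0,"z": 0.015,"twist": 0},
  {"x": 0.0015,"y": 0,"z": 0.03,"twist": 0},
  {"x": 0.0015,"y": 0,"z": 0.042,"twist": 0},
  {"x": 0.0015,"y": 0,"z": 0.05,"twist": 0},
  {"x": 0.0015,"y": 0,"z": 0.055,"twist": 0},
  {"x": 0.0015,"y": 0,"z": 0.058,"twist": 0},
  {"x": 0.0015,"y": 0,"z": 0.06,"twist": 0},
  {"x": 0.0015,"y": 0,"z": 0.06,"twist": 0},
])

```text
time: 16.35
tool_pos: [494.2, 36.0, 79.3]
tcp_rot: [-3.141, 0.0, -2.183]
contact_force: [-0.3, -0.2, 0.2]
grip_width: 24.6
finger_force: 30.0
```

>>> play_rows([
  {"x": 0,"y": 0,"z": 0.0002,"twist": 0},
  {"x": 0,"y": 0,"z": 0.0005,"twist": 0},
  {"x": 0,"y": 0,"z": 0.0008,"twist": 0},
  {"x": 0,"y": 0,"z": 0.001,"twist": 0},
  {"x": 0,"y": 0,"z": 0.0013,"twist": 0},
  {"x": 0,"y": 0,"z": 0.0015,"twist": 0},
  {"x": 0,"y": 0,"z": 0.0015,"twist": 0},
  {"x": 0,"y": 0,"z": 0.0015,"twist": 0},
])

```text
time: 17.15
tool_pos: [494.1, 36.0, 77.7]
tcp_rot: [3.142, 0.0, -2.183]
contact_force: [-0.1, -0.2, -0.4]
grip_width: 24.2
finger_force: 30.0
```

>>> play_rows([
  {"x": 0,"y": 0,"z": 0.0002,"twist": 0},
  {"x": 0,"y": 0,"z": 0.0004,"twist": 0},
  {"x": 0,"y": 0,"z": 0.0006,"twist": 0},
  {"x": 0,"y": 0,"z": 0.0008,"twist": 0},
  {"x": 0,"y": 0,"z": 0.001,"twist": 0},
  {"x": 0,"y": 0,"z": 0.0012,"twist": 0},
  {"x": 0,"y": 0,"z": 0.0012,"twist": 0},
  {"x": 0,"y": 0,"z": 0.0012,"twist": 0},
])

```text
time: 17.95
tool_pos: [494.1, 36.0, 76.5]
tcp_rot: [-3.142, 0.0, -2.183]
contact_force: [1.4, 0.4, 0.4]
grip_width: 24.6
finger_force: 30.0
```

>>> play_rows([
  {"x": 0,"y": 0,"z": 0.0001,"twist": 0},
  {"x": 0,"y": 0,"z": 0.0002,"twist": 0},
  {"x": 0,"y": 0,"z": 0.0003,"twist": 0},
  {"x": 0,"y": 0,"z": 0.0004,"twist": 0},
  {"x": 0,"y": 0,"z": 0.0005,"twist": 0},
  {"x": 0,"y": 0,"z": 0.0006,"twist": 0},
  {"x": 0,"y": 0,"z": 0.0006,"twist": 0},
  {"x": 0,"y": 0,"z": 0.0006,"twist": 0},
])

```text
time: 18.75
tool_pos: [494.1, 36.0, 76.1]
tcp_rot: [-3.141, 0.0, -2.183]
contact_force: [-0.9, -0.1, 3.5]
grip_width: 24.3
finger_force: 30.0
```

>>> play_rows([
  {"x": 0,"y": 0,"z": 0,"twist": 0},
  {"x": 0,"y": 0,"z": 0,"twist": 0},
  {"x": 0,"y": 0,"z": 0,"twist": 0},
  {"x": 0,"y": 0,"z": 0,"twist": 0},
  {"x": 0,"y": 0,"z": 0,"twist": 0},
  {"x": 0,"y": 0,"z": 0,"twist": 0},
  {"x": 0,"y": 0,"z": 0,"twist": 0},
  {"x": 0,"y": 0,"z": 0,"twist": 0},
], jaw=0.57)

```text
time: 19.55
tool_pos: [494.1, 36.0, 75.9]
tcp_rot: [-3.142, 0.0, -2.183]
contact_force: [-0.3, 1.0, 1.0]
grip_width: 39.3
finger_force: 0.0
```

>>> play_rows([
  {"x": 0,"y": 0,"z": -0.003,"twist": 0},
  {"x": 0,"y": 0,"z": -0.01,"twist": 0},
  {"x": 0,"y": 0,"z": -0.025,"twist": 0},
  {"x": 0,"y": 0,"z": -0.045,"twist": 0},
  {"x": 0,"y": 0,"z": -0.07,"twist": 0},
  {"x": 0,"y": 0,"z": -0.1,"twist": 0},
  {"x": 0,"y": 0,"z": -0.12,"twist": 0},
  {"x": 0,"y": 0,"z": -0.12,"twist": 0},
])

```text
time: 20.35
tool_pos: [495.7, 35.9, 199.3]
tcp_rot: [-3.136, 0.003, -2.182]
contact_force: [-0.7, 0.0, 0.5]
grip_width: 39.6
finger_force: 0.0
```

>>> play_rows([
  {"x": 0,"y": 0,"z": -0.03,"twist": 0},
  {"x": 0,"y": 0,"z": -0.03,"twist": 0},
  {"x": 0,"y": 0,"z": -0.03,"twist": 0},
  {"x": 0,"y": 0,"z": -0.03,"twist": 0},
  {"x": 0,"y": 0,"z": -0.03,"twist": 0},
  {"x": 0,"y": 0,"z": -0.03,"twist": 0},
  {"x": 0,"y": 0,"z": -0.03,"twist": 0},
  {"x": 0,"y": 0,"z": -0.03,"twist": 0},
])

```text
time: 21.15
tool_pos: [494.1, 35.9, 225.7]
tcp_rot: [3.141, -0.0, -2.183]
contact_force: [0.5, -0.4, 0.1]
grip_width: 39.3
finger_force: 0.0
```

```bash
python3 - <<'E'
from h import *
from plant import bot
o=bot.get_obs();print(o["time"],o["tool_pos"],o["contact_force"])
w=bot.capture("wrist");s=bot.capture("side")
print("pred top",proj(w,[495,37.3,80]),"side",proj(s,[495,37.3,80]))
def blobs(c,u,v,r,z):
    u,v=int(u),int(v);P=c["pixels"][v-r:v+r,u-r:u+r];h=cv2.cvtColor(P,cv2.COLOR_RGB2HSV)
    for nm,m in(("light",(h[...,1]<60)&(h[...,2]>100)),("dark",h[...,2]<45)):
        n,l,st,ce=cv2.connectedComponentsWithStats(m.astype(np.uint8))
        for k in range(1,n):
            if 25<st[k,4]: print(nm,st[k][2:],ce[k]+[u-r,v-r],onz(c,*(ce[k]+[u-r,v-r]),z)[:2].round(1))
u,v=proj(w,[495,37.3,80]);blobs(w,u,v,35,80);print("side");u,v=proj(s,[495,37.3,80]);blobs(s,u,v,16,80)
# pin in side view
P=s["pixels"][206:226,314:331];print(cv2.cvtColor(P,cv2.COLOR_RGB2GRAY)[:,5:12].mean(1).astype(int))
P=load("s3")["pixels"][206:226,314:331];print(cv2.cvtColor(P,cv2.COLOR_RGB2GRAY)[:,5:12].mean(1).astype(int))
P=load("side0")["pixels"][206:226,314:331];print(cv2.cvtColor(P,cv2.COLOR_RGB2GRAY)[:,5:12].mean(1).astype(int))
E
```

```text
21.15 [494.05216531  35.9350442  225.68344896] [ 0.47272635 -0.41914104  0.09427296]
pred top (np.float64(321.07743018234464), np.float64(238.33826804631232)) side (np.float64(358.2252335867006), np.float64(262.0830532444774))
light [  70   70 3720] [324.44543011 235.04408602] [491.6  36.7]
light [ 25  18 338] [295.67455621 264.94674556] [522.4  43.2]
dark [ 32  29 365] [320.73424658 219.72328767] [487.2  25.8]
dark [ 31  29 255] [300.4627451 255.2      ] [515.   39.1]
side
light [ 30  22 198] [362.15656566 254.        ] [496.1  11.2]
light [ 9  8 51] [357.90196078 262.76470588] [494.9  39.5]
light [ 6 10 44] [348.90909091 272.68181818] [501.8  74.2]
light [ 7  8 31] [365.51612903 274.64516129] [466.9  64.2]
dark [ 12  16 130] [357.4        271.30769231] [486.5  62.8]
dark [ 4 13 37] [343.32432432 271.18918919] [514.5  75.4]
[ 69  69  72  72  72  74  72  72 104 150 155 154 157 152 117  96  95  97
  80  81]
[ 72  74  76  76  76  79  82  72 104 148 153 152 155 150 116  95  95  96
  78  81]
[ 63  64  66  65  63  86 139 141 149 149 140  96  86  96 113  91  79  82
  75  81]
```

```bash
python3 -c "
from plant import bot
print(bot.close_job())"
```

```text
the job is handed in; nothing more can be done
None
```

I turned the wheel counter-clockwise (the shorter way) until the drop pin fell. The tall capacitor is standing in the empty pocket, let go, and I handed the job in at about 21 s of the 67 s allowed. Camera checks just before that showed the pin down and the capacitor's top within about 2 mm of where it should be; no verdict came back.

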